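# Tuck a food pan's half cover under the lapped half and hold it down

## Robot

A 6-joint arm with a two-finger parallel gripper is mounted at the origin on the work surface. World frame = base frame: x ahead of the robot, y to its left, z up, the work surface at z = 0. Lengths are in m, angles in degrees, forces in N, time in s.
With the tool pointing down it reaches from about 0.375 to 0.9 m from the base axis. Payload 3.1 kg.
Tool frame: the origin (TCP) lies at the very end of the fingers, on their centre line; the grasp point (between the pads) lies behind it (bot.grip_depth is the z of the grasp point in the tool frame, in m); z points along the fingers, y is the direction in which the jaws open and shut (so a half turn about z gives the same grasp; the last joint's range is limited). The gripper opens to 87 mm and grips with 3 to 60 N. Pads are 19 mm wide; open, the fingers measure 117 mm over their backs; the gripper's body (75 mm by 190 mm) begins 51 mm behind the grasp point.
Start: joints at [61.392, 30.224, 82.088, -0, 67.689, -10.227], TCP at [0.197, 0.593, 0.223] pointing down, gripper open.
Joint ranges: [-176.69, 176.69], [-43.24, 126.21], [12.49, 139.97], [-82, 262], [0, 151.66], [-163.58, 163.58]. Speed limits (degrees/s): [159.86, 159.86, 180, 180, 180, 180].

## Interface

Orientations are given as a 3x3 rotation matrix whose columns are the frame's x, y, z axes.
In Python, from rig import bot, vision gives the robot as it stands. The module is installed in compiled form; this text tells all that it offers.
- The arm moves only by the shell command python3 -m jog 'ROWS'. ROWS is JSON, a list of rows, each a list of 3 entries, a list of its own where there are three numbers: the shift along the tool's x, y, z in mm, then the turn, a rotation vector about the tool's x, y, z in degrees, then the closure, from 0 (fully open) to 1 (shut). In form: [[[dx, dy, dz], [wx, wy, wz], fingers], ...]. A call has 1 to 12 rows; each row is the pose to reach, as a shift and turn from the pose commanded when the call began, along the tool's axes at that moment; what a row does not reach only later rows make up. A row lasts 1/12 s, in which the tool goes at most 41.7 mm and 7.16 degrees, less where a joint would pass 70% of its speed; a pose out of reach is approached as far as the arm can. A call with a gripper value outside its range is refused whole. The fingers move at their own pace and stop on an object; the grip force is fixed at half the most. Time passes only in rows, so rows that repeat a pose let the fingers close. It gives the time, the measured TCP pose, the force and the opening at its end, in the units of the state.
- bot.read_state(): the state, without advancing time (a new reading comes with each control period).
- vision.capture(name): name is "side" or "top" or "wrist"; returns the picture (384x512x3 uint8, red, green, blue); there is no depth.
- vision.camera_info(name): a dict with "intrinsics" (3x3 intrinsics, pixels), "camera_from_world" (4x4, takes a point from world to camera coordinates); the wrist camera has in their place "mount" (4x4, takes a point from camera to tool coordinates, whose origin is the TCP and whose axes are the flange's). Camera axes: x right, y up, looking along -z (the intrinsics and any distortion apply to the point x, -y, -z); pixel columns grow to the right and rows downward; lengths in m; the calibration is good to about 2 mm. A picture is of the moment at which its call begins: read the wrist's pose just before it. camera_info takes no time and is no camera call.
- bot.hand_in(): hands the job in, once; it reports no verdict.
The state is a dict: "time_s": time; "joint_positions": joint angles; "qvel": joint speeds; "tau": joint torques, N m; "position": TCP position; "tcp_rot": TCP orientation; "force": force on the tool from outside, world axes, zero at the start; "moment": the same for the moment, N m; "opening": opening from 0.0 (shut) to 1.0 (fully open).
Only numpy, scipy, OpenCV 4.12 (cv2) and the standard library are available. Lean on these libraries where they do the work, as an engineer would, in place of code of your own. Each camera call takes 0.05 s, during which the arm holds its last target. There are 200 camera calls.

## Task

Close the food pan for transport: take the loose half cover with the red grip, line it up on the pan's open end and slide its plain back edge fully home under the raised lap of the black-gripped half, until its front lip meets the rim, without lifting that half or shoving it along. Then press the half cover firmly down flat on the rim and finish still holding it pressed down, without letting go, so that I can close the latches; leave everything else on the worktop where it is.

Things in the scene. Friction and masses are not known exactly. Their poses are not given: they have to be found in the camera images.
- pan: heavy full stainless food pan, does not move. Flat rim flange 325 mm (x) by 265 mm (y) outside, 14 mm wide, 4 mm thick, its top 100 mm above the worktop; open latches hang below it. Origin: centre of its underside. +x points from the open end to the end under the rear cover half, roughly away from the robot; z up.
- rim_front (a point): middle of the front outer edge of the pan's flange, on its top face: x = -162.5, y = 0, z = 100 mm in the pan's frame; the serving half's front lip meets this edge when home
- serving_lid: loose serving half of the cover, bright sheet metal 2.5 mm thick, red grip, about 0.42 kg; starts level on the worktop on its 10 mm deep lips (origin 10 mm up). Origin: underside of the sheet, below the grip; x to the plain back edge, z up. Sheet from x = -80 to +83 mm, 278 mm wide. Home: origin at x = -85, y = 0, z = 100 mm in the pan's frame.
- serving_front_lip (a point): middle of the serving half's front lip, inner face, at sheet underside (x = -77.5 mm of the lid). Lips hang 10 mm down along the front and along both sides (x = -80 to +53 mm, inner faces 273 mm apart: 4 mm play each side of the pan's flange, outside which they go)
- serving_grip (a point): centre of the serving half's red grip bar: 110 mm long along the lid's y, 16 mm wide (x), 20 mm high; centre 38 mm above the sheet's top face (40.5 mm above the lid's origin), 28 mm free under the bar, posts at y = +-42 mm
- tongue_edge (a point): middle of the serving half's back edge, underside (x = +83 mm of the lid), end of a plain lipless tongue 30 mm long, 260 mm wide; at x = -2, y = 0, z = 100 mm in the pan's frame when home, 20 mm inside the lap
- rear_lid: rear half of the cover, same sheet, black grip, about 0.46 kg, lying loose on the flange over the pan's back end, held only by weight and friction. Origin: sheet underside below its grip (x = +90, y = 0, z = 100 mm in the pan's frame), axes as the pan's. Stepped up at x = +10 mm (pan's frame) into a lap 268 mm wide: flat to x = -22 mm with its underside 8 mm above the flange, then flared up.
- lap_lip (a point): middle of the tip of the lap's flared lip, underside: x = -30, y = 0, z = 113 mm in the pan's frame; the serving half's back edge goes in under it
- pepper_jar: small amber glass jar with black cap, 44 mm diameter, 80 mm tall; a bystander. Origin: centre of its underside
- mug: white mug, 80 mm diameter, 92 mm tall; a bystander. Origin: centre of its underside
- salt_can: white and yellow salt canister with red cap, 52 mm diameter, 72 mm tall; a bystander. Origin: centre of its underside
- pickle_jar: green glass jar, 72 mm diameter, 115 mm tall; a bystander. Origin: centre of its underside
- serving_spoon: serving spoon lying flat, 280 mm long, black handle; a bystander. Origin: the spoon's own origin on its underside
- tuna_tin: flat red-labelled tin, 84 mm diameter, 45 mm tall; a bystander. Origin: centre of its underside

How it is judged:
By the outcome, as a careful person would: the job done as asked, in the order asked, and still so for the second after the job is handed in, while the arm keeps its last pose, push and grip.
It also fails if it takes over 48 s, if anything falls off the work surface, if the arm or the gripper's body presses on something with over 40 N, if the wrist force passes 120 N, or if a joint passes its speed limit or range.

## Working session

There is one attempt and no reset: what is moved stays moved. The work goes in short steps, Python scripts to look and compute and a shell command to move; the robot and the scene stay as the last step left them, time stands still between calls to the robot, and variables do not carry over. Pictures are saved under pics/ and viewed, about 8 in all and at most 12, crops included, and the job is handed in when it is done.

```bash
mkdir -p pics
cat > h.py <<'E'
from rig import bot, vision
import numpy as np, cv2
def cap(n,f): 
    im=vision.capture(n); cv2.imwrite(f'pics/{f}.png',im[:,:,::-1]); return im
def cam(n,st=None):
    ci=vision.camera_info(n); K=np.array(ci['intrinsics'])
    if 'camera_from_world' in ci: T=np.array(ci['camera_from_world'])
    else:
        W=np.eye(4); W[:3,:3]=np.array(st['tcp_rot']); W[:3,3]=st['position']
        T=np.linalg.inv(W@np.array(ci['mount']))
    return K,T,ci
def toplane(n,uv,z,st=None):
    K,T,ci=cam(n,st); d=ci.get('distortion')
    uv=np.array(uv,float).reshape(-1,1,2)
    p=cv2.undistortPoints(uv,K,None if d is None else np.array(d)).reshape(-1,2)
    R=np.linalg.inv(T); o=R[:3,3]
    ds=(R[:3,:3]@np.c_[p[:,0],-p[:,1],-np.ones(len(p))].T).T
    z=np.broadcast_to(z,len(p))
    return o+ds*((z-o[2])/ds[:,2])[:,None]
def proj(n,P,st=None):
    K,T,ci=cam(n,st); P=np.atleast_2d(P); c=(T[:3,:3]@P.T).T+T[:3,3]
    d=ci.get('distortion')
    return cv2.projectPoints(c*[1,-1,-1],np.zeros(3),np.zeros(3),K,None if d is None else np.array(d))[0].reshape(-1,2)
E
python3 - <<'E'
from h import *
a=cap('top','top0'); b=cap('side','side0')
for n in('top','side','wrist'): print(n,vision.camera_info(n))
s=bot.read_state(); print(s, bot.grip_depth)
E
```

```text
top {'intrinsics': array([[467.75661138,   0.        , 255.24415025],
       [  0.        , 467.75661138, 194.9414044 ],
       [  0.        ,   0.        ,   1.        ]]), 'camera_from_world': array([[-0.0646854 , -0.99788491, -0.00644189, -0.0371863 ],
       [ 0.97201205, -0.06446665,  0.22591285, -0.58451304],
       [-0.22585031,  0.00835167,  0.97412622, -1.74182093],
       [ 0.        ,  0.        ,  0.        ,  1.        ]])}
side {'intrinsics': array([[403.76653068,   0.        , 253.03236792],
       [  0.        , 403.76653068, 198.26805595],
       [  0.        ,   0.        ,   1.        ]]), 'camera_from_world': array([[-0.9762454 , -0.21662964, -0.00406472,  0.520081  ],
       [ 0.13580196, -0.62639651,  0.76758403, -0.19995346],
       [-0.16882758,  0.74879838,  0.64093544, -1.19676541],
       [ 0.        ,  0.        ,  0.        ,  1.        ]])}
wrist {'intrinsics': array([[323.99604829,   0.        , 249.86561826],
       [  0.        , 323.99604829, 189.14723877],
       [  0.        ,   0.        ,   1.        ]]), 'mount': array([[ 2.09418094e-04,  9.6271
[... 393 characters left out ...]
2769e+01,  1.64454810e-03,
        6.76878824e+01, -1.02273625e+01]), 'qvel': array([-0.11948795, -0.20872089, -0.31276641,  0.02973992, -0.00390982,
        0.00566639]), 'tau': array([-1.00376237e-03, -4.40989673e+01, -1.77149713e+01,  6.34321547e-02,
        5.33908547e-02, -5.40663791e-05]), 'position': array([0.196734  , 0.59254272, 0.22167084]), 'tcp_rot': array([[-9.48975901e-01,  3.15347176e-01, -9.47189163e-04],
       [ 3.15348383e-01,  9.48974484e-01, -1.68119374e-03],
       [ 3.68698650e-04, -1.89410691e-03, -9.99998138e-01]]), 'force': array([-0.0492085 ,  0.50073304, -0.49700286]), 'moment': array([ 0.07819515, -0.00079009, -0.06220905]), 'opening': 0.9982713051680611} -0.0187
```

View pics/top0.png

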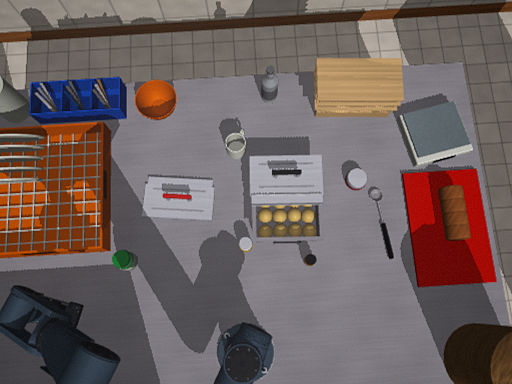

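View pics/side0.png

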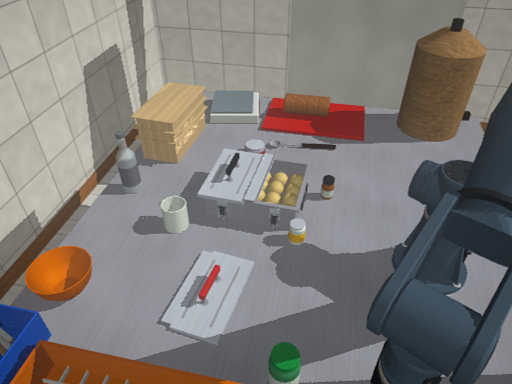

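Run:
```python
from h import *
a=cv2.imread('pics/top0.png');b=cv2.imread('pics/side0.png')
A=cv2.resize(a[140:260,135:335],(800,480),interpolation=cv2.INTER_CUBIC)
cv2.imwrite('pics/c1.png',A)
B=cv2.resize(b[140:345,155:315],(640,820)[:2],interpolation=cv2.INTER_CUBIC)
cv2.imwrite('pics/c2.png',cv2.resize(b[140:345,155:335],(526,600),interpolation=cv2.INTER_CUBIC))
```

```text
(no output)
```

View pics/c1.png

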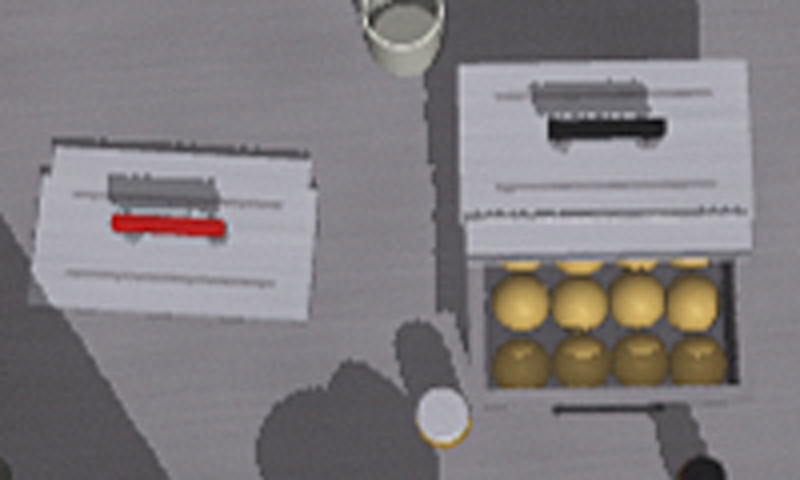

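View pics/c2.png

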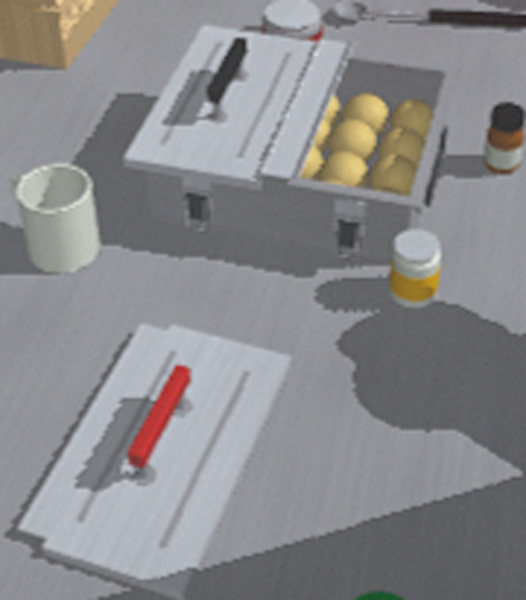

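Run:
```python
from h import *
def f(l,p,z):
    p=np.array(p,float)/4+[134.9,139.9]
    P=toplane('top',p,z); m=P.mean(0); d=P[0]-P[-1]
    print(l,P.round(4).tolist(),'mid',m.round(4),'len',np.linalg.norm(d).round(4),'yaw',np.degrees(np.arctan2(-d[0],d[1])).round(2))
f('grip',[(112,224),(225,229)],.0525)
f('tongue',[(55,145),(310,156)],.0125)
f('front',[(31,303),(308,320)],.0125)
f('black',[(548,129),(665,127)],.1425)
f('lap',[(468,257),(752,248)],.1155)
f('step',[(462,217),(748,210)],.1105)
f('backedge',[(459,65),(748,60)],.1025)
f('rimfront',[(472,404),(760,398)],.1)
f('salt',[(442,415)],.072)
f('mug',[(405,20)],.09)
f('pep',[(702,470)],.08)
```

```text
grip [[0.6041, 0.2842, 0.0525], [0.5918, 0.1743, 0.0525]] mid [0.598  0.2293 0.0525] len 0.1106 yaw -6.38
tongue [[0.6994, 0.3477, 0.0125], [0.6709, 0.0918, 0.0125]] mid [0.6851 0.2197 0.0125] len 0.2575 yaw -6.36
front [[0.539, 0.3736, 0.0125], [0.504, 0.1011, 0.0125]] mid [0.5215 0.2373 0.0125] len 0.2747 yaw -7.33
black [[0.6465, -0.1425, 0.1425], [0.6412, -0.2518, 0.1425]] mid [ 0.6438 -0.1972  0.1425] len 0.1094 yaw -2.8
lap [[0.5351, -0.0602, 0.1155], [0.5261, -0.3259, 0.1155]] mid [ 0.5306 -0.193   0.1155] len 0.2659 yaw -1.93
step [[0.575, -0.0569, 0.1105], [0.5639, -0.3265, 0.1105]] mid [ 0.5694 -0.1917  0.1105] len 0.2698 yaw -2.36
backedge [[0.7275, -0.0634, 0.1025], [0.7139, -0.3421, 0.1025]] mid [ 0.7207 -0.2028  0.1025] len 0.279 yaw -2.79
rimfront [[0.3991, -0.0551, 0.1], [0.3871, -0.3219, 0.1]] mid [ 0.3931 -0.1885  0.1   ] len 0.2671 yaw -2.56
salt [[0.3942, -0.0261, 0.072]] mid [ 0.3942 -0.0261  0.072 ] len 0.0 yaw -0.0
mug [[0.781, -0.0136, 0.09]] mid [ 0.781  -0.0136  0.09  ] len 0.0 yaw -0.0
pep [[0.3262, -0.2645, 0.08]] mid [ 0.3262 -0.2645  0.08  ] len 0.0 yaw -0.0
```

```bash
cat >> h.py <<'E'
from scipy.spatial.transform import Rotation as Ro
def tool(yaw):
    a=np.radians(yaw); y=np.array([np.cos(a),np.sin(a),0]); z=np.array([0,0,-1.]); return np.c_[np.cross(y,z),y,z]
def goal(p,yaw,st=None):
    st=st or bot.read_state(); R=np.array(st['tcp_rot'])
    print('shift',(R.T@(np.array(p)-st['position'])*1000).round(1),'turn',Ro.from_matrix(R.T@tool(yaw)).as_rotvec(degrees=True).round(2))
E
python3 -c "
from h import *
goal([.6,.2285,.22],-6.5)"
```

```text
shift [-497.5 -218.3    1.9] turn [-1.100e-01  6.000e-02  7.812e+01]
```

```bash
python3 -m jog '[[[-497.5,-218.3,2],[0,0,78.1],0],[[-497.5,-218.3,2],[0,0,78.1],0],[[-497.5,-218.3,2],[0,0,78.1],0],[[-497.5,-218.3,2],[0,0,78.1],0],[[-497.5,-218.3,2],[0,0,78.1],0],[[-497.5,-218.3,2],[0,0,78.1],0],[[-497.5,-218.3,2],[0,0,78.1],0],[[-497.5,-218.3,2],[0,0,78.1],0],[[-497.5,-218.3,2],[0,0,78.1],0],[[-497.5,-218.3,2],[0,0,78.1],0],[[-497.5,-218.3,2],[0,0,78.1],0],[[-497.5,-218.3,2],[0,0,78.1],0]]'
python3 -c "
from h import *
goal([.6,.2285,.22],-6.5); print(bot.read_state()['qvel'])"
```

```text
time_s: 1.1
position: [0.5691, 0.2563, 0.2203]
tcp_rot: [[0.117, 0.993, -0.001], [0.993, -0.117, -0.0], [-0.0, -0.001, -1.0]]
force: [-0.3, 1.6, 0.0]
opening: 1.0
shift [-24.   33.9   0.2] turn [-0.06  0.01 -0.22]
[-39.55157489  14.83501346 -28.44404739   0.1907544   13.16918425
 -46.4475831 ]
```

```bash
python3 -m jog '[[[-24,34,0],[0,0,0],0],[[-24,34,0],[0,0,0],0],[[-24,34,0],[0,0,0],0],[[-24,34,0],[0,0,0],0]]'
python3 - <<'E'
from h import *
st=bot.read_state(); cap('wrist','w1')
goal([.6,.2285,.22],-6.5,st)
import json; print(st['position'],np.array(st['tcp_rot']).tolist())
np.savez('w1.npz',position=st['position'],tcp_rot=st['tcp_rot'])
E
```

```text
time_s: 1.43
position: [0.5984, 0.2302, 0.2199]
tcp_rot: [[0.114, 0.994, -0.002], [0.994, -0.114, 0.0], [-0.0, -0.002, -1.0]]
force: [0.1, -0.3, 0.7]
opening: 0.999
shift [-1.5  1.8 -0.1] turn [-0.14  0.01 -0.03]
[0.59840749 0.23019828 0.2198748 ] [[0.11373287883322315, 0.9935082488709411, -0.0024883122199507576], [0.9935113418551093, -0.11373305943289455, 6.926250210024242e-05], [-0.0002141904944251873, -0.0024800438363568097, -0.9999969017477015]]
```

View pics/w1.png

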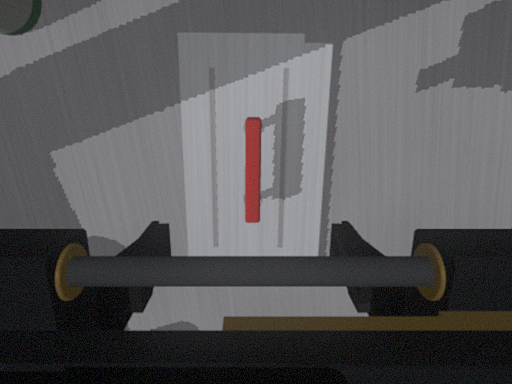

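Run:
```python
from h import *
s=dict(np.load('w1.npz'))
P=toplane('wrist',[(253.2,119.5),(252.3,221.5)],.0605,s); print(P,np.linalg.norm(P[0]-P[1]),P.mean(0))
d=P[0]-P[1];print('yaw',np.degrees(np.arctan2(-d[0],d[1])))
Q=toplane('wrist',[(178.5,34),(185,256),(331.5,46),(320,256)],.0125,s); print(Q)
for a,b in((0,1),(2,3)):
    d=Q[a]-Q[b];print('yaw',np.degrees(np.arctan2(-d[0],d[1])))
```

```text
[[0.60738858 0.28293813 0.0605    ]
 [0.59467497 0.17748751 0.0605    ]] 0.10621426160522252 [0.60103178 0.23021282 0.0605    ]
yaw -6.874660328097961
[[0.53945384 0.37583852 0.0125    ]
 [0.50327898 0.12204447 0.0125    ]
 [0.6978708  0.34600175 0.0125    ]
 [0.67234054 0.10295732 0.0125    ]]
yaw -8.112084013667419
yaw -5.996563593803628
```

```bash
python3 -c "
from h import *
goal([.6008,.230,.031],-6.9)"; python3 -m jog '[[[0,3,40],[0,0,0.4],0],[[0,3,80],[0,0,0.4],0],[[0,3,120],[0,0,0.4],0],[[0,3,155],[0,0,0.4],0],[[0,3,180],[0,0,0.4],0],[[0,3,188],[0,0,0.4],0],[[0,3,188],[0,0,0.4],0]]'
python3 -c "
from h import *
goal([.6008,.230,.031],-6.9)"
```

```text
shift [ -0.6   3.4 189.1] turn [-0.13  0.01  0.45]
time_s: 2.07
position: [0.5992, 0.231, 0.0304]
tcp_rot: [[0.118, 0.993, -0.006], [0.993, -0.118, -0.001], [-0.002, -0.006, -1.0]]
force: [0.4, -0.2, 0.7]
opening: 1.0
shift [-0.8  1.7 -0.6] turn [-0.32  0.1   0.14]
```

```bash
python3 -m jog '[[[0,1.5,0],[0,0,0],0.5],[[0,1.5,0],[0,0,0],1],[[0,1.5,0],[0,0,0],1],[[0,1.5,0],[0,0,0],1],[[0,1.5,0],[0,0,0],1],[[0,1.5,0],[0,0,0],1],[[0,1.5,0],[0,0,0],1],[[0,1.5,0],[0,0,0],1]]'
python3 -m jog '[[[0,0,-3],[0,0,0],1],[[0,0,-10],[0,0,0],1],[[0,0,-30],[0,0,0],1],[[0,0,-60],[0,0,0],1],[[0,0,-60],[0,0,0],1]]'
python3 -c "
from h import *
goal([.45,-.188,.2],-2.5)"
```

```text
time_s: 2.73
position: [0.6038, 0.2298, 0.0329]
tcp_rot: [[0.12, 0.993, 0.0], [0.993, -0.12, 0.0], [0.0, 0.0, -1.0]]
force: [-0.3, -0.6, 0.2]
opening: 0.479
time_s: 3.15
position: [0.6076, 0.2308, 0.0985]
tcp_rot: [[0.12, 0.993, 0.01], [0.993, -0.12, 0.002], [0.003, 0.01, -1.0]]
force: [1.7, 0.8, 0.8]
opening: 0.096
shift [-434.3 -105.3 -104. ] turn [ 0.57 -0.17 -4.38]
```

```bash
python3 -m jog '[[[0,-5,-60],[0,0,0],0],[[0,-5,-60],[0,0,0],0],[[0,-5,-60],[0,0,0],0],[[0,-5,-60],[0,0,0],0],[[0,-5,-60],[0,0,0],0],[[0,-5,-60],[0,0,0],0],[[0,-5,-60],[0,0,0],0],[[0,-5,-60],[0,0,0],0],[[0,-5,-60],[0,0,0],0],[[0,-5,-60],[0,0,0],0],[[0,-5,-60],[0,0,0],0],[[0,-5,-60],[0,0,0],0]]'
python3 - <<'E'
from h import *
st=bot.read_state(); cap('wrist','w2')
np.savez('w2.npz',position=st['position'],tcp_rot=st['tcp_rot'])
im=cv2.cvtColor(cv2.imread('pics/w2.png'),cv2.COLOR_BGR2HSV)
m=((im[...,0]<8)|(im[...,0]>172))&(im[...,1]>170)&(im[...,2]>60)
n,l,stt,c=cv2.connectedComponentsWithStats(m.astype('uint8'))
i=1+stt[1:,4].argmax(); print(stt[i],c[i]); r=cv2.minAreaRect(np.argwhere(l==i)[:,::-1].astype('f4')); print(r)
print(st['position'],st['tcp_rot'])
E
```

```text
time_s: 4.15
position: [0.5988, 0.2305, 0.1526]
tcp_rot: [[0.12, 0.993, -0.0], [0.993, -0.12, -0.0], [-0.0, -0.0, -1.0]]
force: [0.2, -0.8, -0.1]
opening: 0.923
[244 220  16  31 125] [249.952 241.664]
((249.4615478515625, 235.30770874023438), (31.770814895629883, 14.120362281799316), 78.69007110595703)
[0.59875044 0.23046228 0.15257089] [[ 1.19782529e-01  9.92800134e-01 -2.00998304e-04]
 [ 9.92800152e-01 -1.19782539e-01 -3.87111232e-05]
 [-6.25084955e-05 -1.94914231e-04 -9.99999979e-01]]
```

View pics/w2.png

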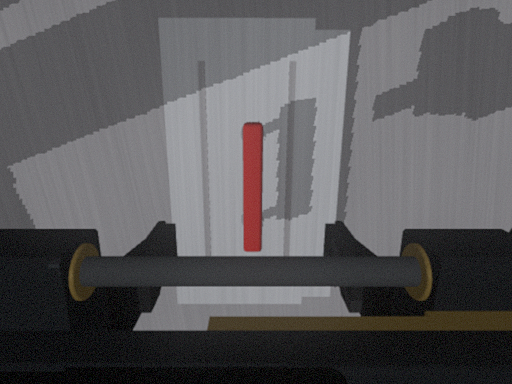

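Run:
```python
from h import *
s=dict(np.load('w2.npz'))
P=toplane('wrist',[(253,123.5),(252.5,250)],.0605,s); print(P,P.mean(0)); d=P[0]-P[1];print('yaw',np.degrees(np.arctan2(-d[0],d[1])))
P[:,2]=.031
goal(P.mean(0),-6.9)
```

```text
[[0.60776963 0.28442952 0.0605    ]
 [0.59479266 0.17793527 0.0605    ]] [0.60128114 0.2311824  0.0605    ]
yaw -6.947585484128944
shift [  1.    2.4 121.6] turn [-0.01  0.    0.02]
```

```bash
python3 -m jog '[[[0,2,40],[0,0,0],0],[[0,2,75],[0,0,0],0],[[0,2,105],[0,0,0],0],[[0,2,119],[0,0,0],0.3],[[0,2,121],[0,0,0],0.7],[[0,2,121],[0,0,0],1],[[0,2,121],[0,0,0],1],[[0,2,121],[0,0,0],1],[[0,2,121],[0,0,0],1],[[0,2,121],[0,0,0],1],[[0,2,121],[0,0,0],1],[[0,2,121],[0,0,0],1]]'
python3 -m jog '[[[0,0,0],[0,0,0],1],[[0,0,0],[0,0,0],1],[[0,0,0],[0,0,0],1],[[0,0,0],[0,0,0],1],[[0,0,0],[0,0,0],1],[[0,0,0],[0,0,0],1]]'
```

```text
time_s: 5.2
position: [0.601, 0.2303, 0.0324]
tcp_rot: [[0.12, 0.993, 0.001], [0.993, -0.12, 0.0], [0.0, 0.001, -1.0]]
force: [0.1, -0.3, -0.4]
opening: 0.402
time_s: 5.7
position: [0.6007, 0.2302, 0.0317]
tcp_rot: [[0.12, 0.993, -0.0], [0.993, -0.12, -0.0], [-0.0, -0.0, -1.0]]
force: [0.2, 0.3, 0.5]
opening: 0.182
```

Opening 0.182 = 16 mm: the bar is held. A moment more for the force, then lift.

```bash
python3 -m jog '[[[0,0,0],[0,0,0],1],[[0,0,0],[0,0,0],1],[[0,0,0],[0,0,0],1],[[0,0,-4],[0,0,0],1],[[0,0,-15],[0,0,0],1],[[0,0,-40],[0,0,0],1],[[0,0,-75],[0,0,0],1],[[0,0,-115],[0,0,0],1],[[0,0,-150],[0,0,0],1],[[0,0,-165],[0,0,0],1],[[0,0,-165],[0,0,0],1],[[0,0,-165],[0,0,0],1]]'
python3 -c "
from h import *
print(bot.read_state()['moment']);goal([.40,-.187,.2],-2.5)"
```

```text
time_s: 6.7
position: [0.6005, 0.2302, 0.1975]
tcp_rot: [[0.12, 0.993, 0.001], [0.993, -0.12, 0.0], [0.0, 0.001, -1.0]]
force: [-0.7, -0.4, -5.8]
opening: 0.182
[-0.12105924  0.10409618 -0.02894358]
shift [-438.2 -149.1   -2.8] turn [ 0.06 -0.01 -4.37]
```

```bash
python3 -m jog '[[[-8,-3,0],[0,0,0],1],[[-25,-8,0],[0,0,-0.5],1],[[-50,-16,0],[0,0,-1],1],[[-78,-24,0],[0,0,-1.4],1],[[-106,-33,0],[0,0,-1.8],1],[[-134,-42,0],[0,0,-2.2],1],[[-162,-51,0],[0,0,-2.6],1],[[-190,-60,0],[0,0,-3],1],[[-218,-69,0],[0,0,-3.4],1],[[-246,-78,0],[0,0,-3.8],1],[[-274,-87,0],[0,0,-4.1],1],[[-302,-96,0],[0,0,-4.4],1]]'
python3 -c "
from h import *
goal([.4206,-.187,.2],-2.5)"
```

```text
time_s: 7.7
position: [0.4661, -0.0588, 0.1946]
tcp_rot: [[0.043, 0.999, -0.006], [0.999, -0.043, 0.002], [0.001, -0.006, -1.0]]
force: [0.5, -0.4, -5.0]
opening: 0.176
shift [-130.   -40.    -5.3] turn [-0.32 -0.09  0.04]
```

```bash
python3 -m jog '[[[-27,-8,-1],[0,0,0],1],[[-54,-16,-2],[0,0,0],1],[[-80,-24,-3],[0,0,0],1],[[-102,-30,-3],[0,0,0],1],[[-118,-35,-3],[0,0,0],1],[[-127,-38,-3],[0,0,0],1],[[-130,-39,-3],[0,0,0],1],[[-130,-39,-3],[0,0,0],1],[[-130,-39,-3],[0,0,0],1]]'
python3 - <<'E'
from h import *
st=bot.read_state(); np.savez('w3.npz',position=st['position'],tcp_rot=st['tcp_rot'])
goal([.4206,-.187,.2],-2.5,st)
a=cap('top','top3');b=cap('wrist','w3')
A=cv2.resize(a[140:260,225:345],(600,600),interpolation=cv2.INTER_CUBIC)
cv2.imwrite('pics/c3.png',A[:,:,::-1])
E
```

```text
time_s: 8.45
position: [0.4241, -0.1852, 0.199]
tcp_rot: [[0.043, 0.999, -0.002], [0.999, -0.043, 0.002], [0.002, -0.002, -1.0]]
force: [0.5, 0.3, -4.6]
opening: 0.183
shift [-2.  -3.4 -1. ] turn [-0.1  -0.1   0.02]
```

View pics/w3.png

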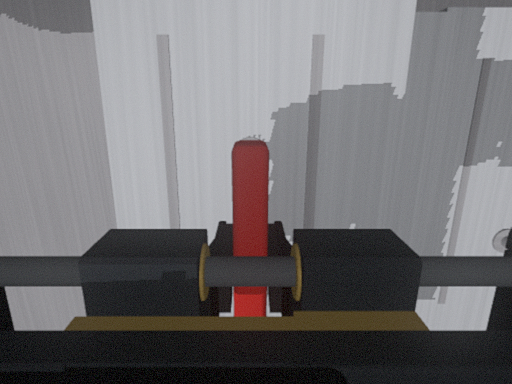

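View pics/c3.png

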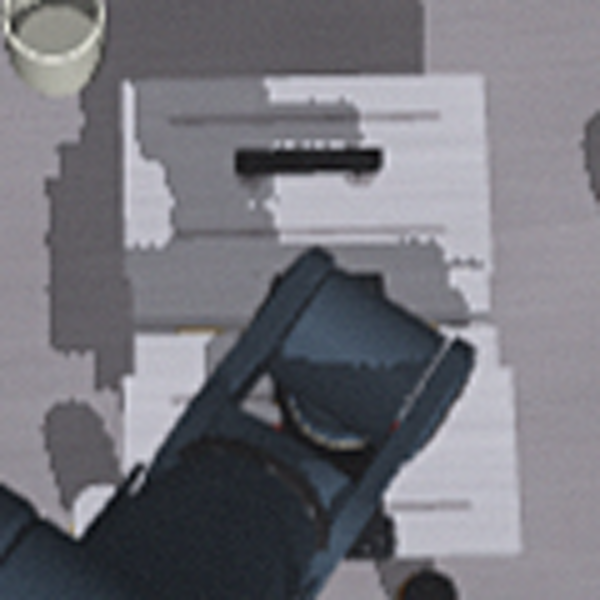

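Run:
```python
from h import *
def f(l,p,z):
    p=np.array(p,float)/5+[224.9,139.9]
    P=toplane('top',p,z); m=P.mean(0); d=P[0]-P[-1]
    print(l,P.round(4).tolist(),'mid',m.round(4),'len',np.linalg.norm(d).round(4),'yaw',np.degrees(np.arctan2(-d[0],d[1])).round(2))
f('back',[(123,77),(485,73)],.1025)
f('black',[(234,162),(382,160)],.1425)
f('lapR',[(465,266),(490,321)],.1125)
f('tongue',[(134,333),(498,324)],.1798)
f('lipR,frontR',[(515,366),(522,553)],.1798)
s=dict(np.load('w3.npz'))
P=toplane('wrist',[(251,142)],.199-.0217+.0505-.0+.0,s);print('bar end w',P, np.array(s['tcp_rot']).T@(P[0]-s['position']))
# predicted lid in top from tcp
R=tool(-2.5); o=np.array([.4241,-.1852,.1773])
a=np.radians(-2.5); ex=np.array([np.cos(a),np.sin(a),0]); ey=np.array([-np.sin(a),np.cos(a),0])
for x,y in((83,130),(83,-130),(53,-139),(-80,-139)):
    q=o+ex*x/1e3+ey*y/1e3+[0,0,.0025]; print((x,y),((proj('top',q)[0]-[224.9,139.9])*5).round(1))
def pan(p,yaw=-2.5,o=np.array([.5555,-.193,0])):
    return o+ex*p[0]/1e3+ey*p[1]/1e3+[0,0,p[2]/1e3]
for p in((90,55,140.5),(90,-55,140.5),(90+80,139,102.5),(170,-139,102.5),(-30,134,115.5),(-30,-134,115.5),(10,-134,110.5)):
    print('pan',p,((proj('top',pan(p))[0]-[224.9,139.9])*5).round(1))
```

```text
back [[0.7309, -0.0631, 0.1025], [0.7155, -0.3423, 0.1025]] mid [ 0.7232 -0.2027  0.1025] len 0.2796 yaw -3.17
black [[0.646, -0.1418, 0.1425], [0.6402, -0.2523, 0.1425]] mid [ 0.6431 -0.197   0.1425] len 0.1107 yaw -3.01
lapR [[0.5617, -0.3109, 0.1125], [0.5183, -0.3255, 0.1125]] mid [ 0.54   -0.3182  0.1125] len 0.0458 yaw -71.34
tongue [[0.5129, -0.0589, 0.1798], [0.5022, -0.3207, 0.1798]] mid [ 0.5075 -0.1898  0.1798] len 0.262 yaw -2.34
lipR,frontR [[0.4708, -0.3298, 0.1798], [0.3372, -0.3214, 0.1798]] mid [ 0.404  -0.3256  0.1798] len 0.1339 yaw -93.61
bar end w [[ 0.42709974 -0.12913007  0.2278    ]] [ 0.05619322  0.00053667 -0.028688  ]
(83, 130) [134.1 333.2]
(83, -130) [495.4 325.3]
(53, -139) [510.2 366. ]
(-80, -139) [520.8 551.7]
pan (90, 55, 140.5) [234.  160.3]
pan (90, -55, 140.5) [380.8 157.1]
pan (170, 139, 102.5) [121.   76.6]
pan (170, -139, 102.5) [480.7  68.6]
pan (-30, 134, 115.5) [132.2 326.3]
pan (-30, -134, 115.5) [490.4 318.4]
pan (10, -134, 110.5) [486.6 267.9]
```

```bash
python3 -m jog '[[[-2,-3,8],[0,0,0.3],1],[[-2,-3,24],[0,0,0.3],1],[[-2,-3,42],[0,0,0.3],1],[[-2,-3,55],[0,0,0.3],1],[[-2,-3,63],[0,0,0.3],1],[[-2,-3,66],[0,0,0.3],1],[[-2,-3,66],[0,0,0.3],1],[[-2,-3,66],[0,0,0.3],1]]'
python3 - <<'E'
from h import *
st=bot.read_state(); np.savez('w4.npz',position=st['position'],tcp_rot=st['tcp_rot'])
goal([.4206,-.187,.133],-2.75,st)
b=cap('side','side4')
cv2.imwrite('pics/c4.png',cv2.resize(b[135:235,195:335],(784,560),interpolation=cv2.INTER_CUBIC)[:,:,::-1])
E
```

```text
time_s: 9.22
position: [0.422, -0.1882, 0.1339]
tcp_rot: [[0.048, 0.999, 0.001], [0.999, -0.048, -0.0], [-0.0, 0.001, -1.0]]
force: [0.1, 0.0, -4.6]
opening: 0.183
shift [ 1.2 -1.4  0.9] turn [ 0.03  0.02 -0.01]
```

View pics/c4.png

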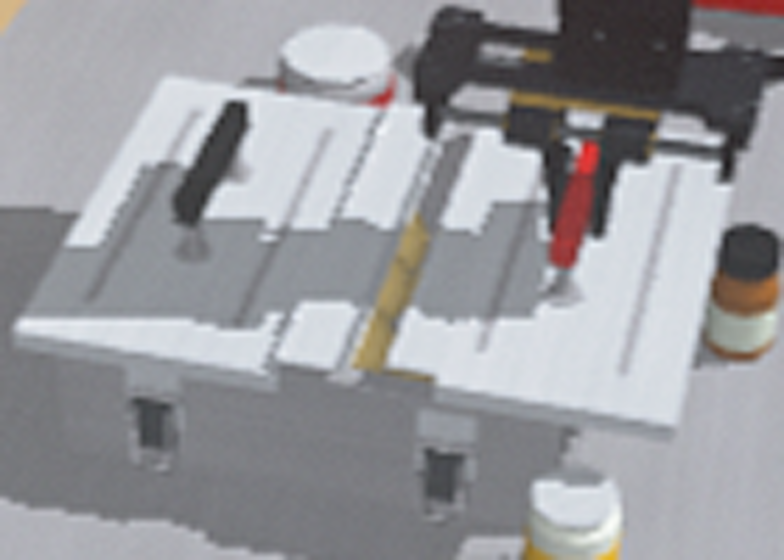

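Run:
```python
from h import *
a=np.radians(-2.75); ex=np.array([np.cos(a),np.sin(a),0]); ey=np.array([-np.sin(a),np.cos(a),0])
def pr(o,p): return ((proj('side',o+ex*p[0]/1e3+ey*p[1]/1e3+[0,0,p[2]/1e3])[0]-[194.9,134.9])*5.6).round(1)
po=np.array([.5555,-.1935,0]); lo=np.array([.422,-.1882,.1339-.0217])
for p in((170,139,102.5),(10,139,102.5),(170,-139,102.5),(90,55,150),(90,-55,150),(-30,134,115)): print('pan',p,pr(po,p))
for p in((-80,139,2.5),(83,130,2.5),(53,139,2.5),(-80,139,-10),(0,55,50),(0,-55,50)): print('lid',p,pr(lo,p))
```

```text
pan (170, 139, 102.5) [ 10.6 324.5]
pan (10, 139, 102.5) [277.5 371. ]
pan (170, -139, 102.5) [163.3  70.5]
pan (90, 55, 150) [184.4 195.7]
pan (90, -55, 150) [239.4  94.9]
pan (-30, 134, 115) [348.8 360.2]
lid (-80, 139, 2.5) [676.9 421.9]
lid (83, 130, 2.5) [387.  361.1]
lid (53, 139, 2.5) [435.9 380.3]
lid (-80, 139, -10) [674.7 439.1]
lid (0, 55, 50) [564.7 237.4]
lid (0, -55, 50) [598.9 130. ]
```

```bash
python3 -m jog '[[[1,-1,3],[0,0,0],1],[[1,-1,6],[0,0,0],1],[[1,-1,8],[0,0,0],1],[[1,-1,9.5],[0,0,0],1],[[1,-1,9.5],[0,0,0],1],[[1,-1,9.5],[0,0,0],1],[[1,-1,9.5],[0,0,0],1]]'
python3 -c "
from h import *
goal([.4206,-.187,.1244],-2.75);goal([.4706,-.1894,.1244],-2.75)"
```

```text
time_s: 9.85
position: [0.4207, -0.1872, 0.1242]
tcp_rot: [[0.048, 0.999, 0.0], [0.999, -0.048, -0.0], [-0.0, 0.0, -1.0]]
force: [0.7, 0.3, -4.5]
opening: 0.181
shift [ 0.2 -0.1 -0.2] turn [ 0.01  0.01 -0.03]
shift [ 0.2 49.9 -0.2] turn [ 0.01  0.01 -0.03]
```

```bash
python3 -m jog '[[[0,4,0],[0,0,0],1],[[0,9,0],[0,0,0],1],[[0,14,0],[0,0,0],1],[[0,19,0],[0,0,0],1],[[0,23,0],[0,0,0],1],[[0,26,0],[0,0,0],1],[[0,28,0],[0,0,0],1],[[0,28,0],[0,0,0],1],[[0,28,0],[0,0,0],1]]'
python3 -c "
from h import *
print(bot.read_state()['moment']);goal([.4706,-.1894,.1244],-2.75)"
```

```text
time_s: 10.6
position: [0.4485, -0.1883, 0.1241]
tcp_rot: [[0.048, 0.999, -0.0], [0.999, -0.048, 0.0], [0.0, -0.0, -1.0]]
force: [0.2, -0.5, -4.8]
opening: 0.182
[-0.05696498  0.05583556  0.02434374]
shift [-0.  22.1 -0.3] turn [-0.02 -0.01 -0.02]
```

```bash
python3 -m jog '[[[0,3,0],[0,0,0],1],[[0,6,0],[0,0,0],1],[[0,9,0],[0,0,0],1],[[0,12,0],[0,0,0],1],[[0,14,0],[0,0,0],1],[[0,15,0],[0,0,0],1],[[0,16,0],[0,0,0],1],[[0,16,0],[0,0,0],1],[[0,16,0],[0,0,0],1]]'
python3 - <<'E'
from h import *
print(bot.read_state()['moment']);goal([.4706,-.1894,.1244],-2.75)
a=cap('top','top5');b=cap('side','side5')
A=cv2.resize(a[145:265,225:345],(480,480),interpolation=cv2.INTER_CUBIC)
B=cv2.resize(b[135:235,195:275],(384,480),interpolation=cv2.INTER_CUBIC)
B=cv2.resize(b[135:235,205:271],(317,480),interpolation=cv2.INTER_CUBIC)
cv2.imwrite('pics/c5.png',np.hstack([A,B])[:,:,::-1])
E
```

```text
time_s: 11.35
position: [0.4645, -0.1891, 0.1242]
tcp_rot: [[0.048, 0.999, -0.0], [0.999, -0.048, 0.0], [0.0, -0.0, -1.0]]
force: [-1.4, 0.1, -3.7]
opening: 0.182
[-0.1379833   0.05915061  0.00024574]
shift [ 0.   6.1 -0.2] turn [-0.02 -0.01 -0.02]
```

View pics/c5.png

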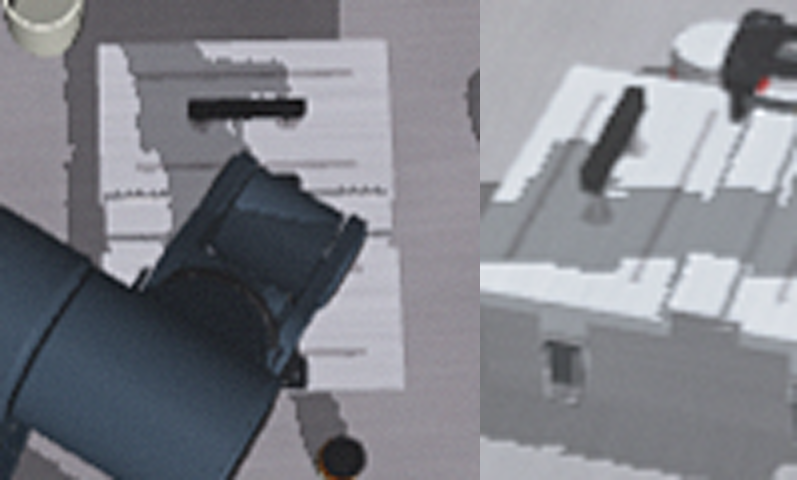

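```bash
python3 -m jog '[[[0,1,0],[0,0,0],1],[[0,2,0],[0,0,0],1],[[0,3,0],[0,0,0],1],[[0,4,0],[0,0,0],1],[[0,4,0],[0,0,0],1],[[0,4,0],[0,0,0],1]]'; python3 -m jog '[[[0,1,0],[0,0,0],1],[[0,2,0],[0,0,0],1],[[0,2,0],[0,0,0],1],[[0,2,0],[0,0,0],1]]'
```

```text
time_s: 11.95
position: [0.4687, -0.1894, 0.1242]
tcp_rot: [[0.048, 0.999, -0.0], [0.999, -0.048, -0.0], [-0.0, -0.0, -1.0]]
force: [0.4, -0.9, -5.1]
opening: 0.181
time_s: 12.28
position: [0.4701, -0.1894, 0.1241]
tcp_rot: [[0.048, 0.999, -0.001], [0.999, -0.048, 0.0], [0.0, -0.001, -1.0]]
force: [-1.0, -0.6, -4.1]
opening: 0.177
```

```bash
for i in 1 2; do python3 -m jog '[[[0,1,0],[0,0,0],1],[[0,1,0],[0,0,0],1],[[0,1,0],[0,0,0],1]]' | egrep 'pos|force'; done
```

```text
position: [0.4703, -0.1893, 0.1238]
force: [-4.7, -2.3, -5.1]
position: [0.4703, -0.1893, 0.1235]
force: [-6.6, -3.3, -6.0]
```

Run:
```python
from h import *
s=bot.read_state(); print(s['force'],s['moment'],s['position'])
a=cap('top','top6');cap('side','side6')
for n in('top0','top5','top6'):
    im=cv2.imread(f'pics/{n}.png')[150:190,260:312].astype(int).sum(2); m=im<130
    y,x=np.nonzero(m); print(n,m.sum(),x.mean()+260,y.mean()+150)
b=cv2.imread('pics/side6.png')
A=cv2.resize(a[145:265,225:345],(480,480),interpolation=cv2.INTER_CUBIC)[:,:,::-1]
B=cv2.resize(b[135:235,255:321],(317,480),interpolation=cv2.INTER_CUBIC)
cv2.imwrite('pics/c6.png',np.hstack([A,B]))
```

```text
[-6.64745555 -3.32264592 -6.00938807] [-0.58826901  1.17832816  0.07519255] [ 0.47034385 -0.189301    0.12354516]
top0 110 286.5 171.62727272727273
top5 130 286.4307692307692 173.63076923076923
top6 140 286.8285714285714 174.3357142857143
```

View pics/c6.png

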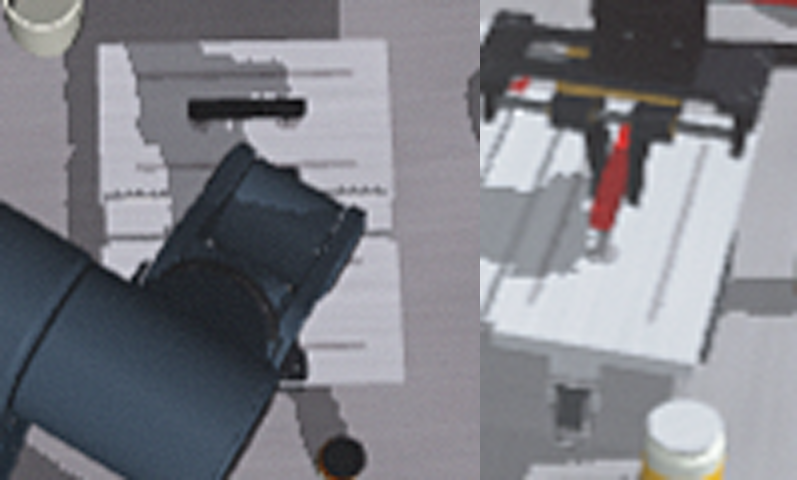

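```bash
python3 -m jog '[[[-0.7,0,0],[0,0,0],1],[[-0.7,0,0],[0,0,0],1],[[-0.7,0,0],[0,0,0],1]]' | egrep 'pos|force'; python3 -m jog '[[[0,0,0.7],[0,0,0],1],[[0,0,1.4],[0,0,0],1],[[0,0,2],[0,0,0],1],[[0,0,2],[0,0,0],1],[[0,0,2],[0,0,0],1]]'
```

```text
position: [0.4703, -0.1893, 0.1236]
force: [-6.0, -1.3, -5.3]
time_s: 13.55
position: [0.4705, -0.1894, 0.1226]
tcp_rot: [[0.048, 0.999, -0.004], [0.999, -0.048, 0.002], [0.002, -0.004, -1.0]]
force: [-6.9, 0.5, 2.6]
opening: 0.181
```

```bash
python3 -m jog '[[[0,-0.5,1],[0,0,0],1],[[0,-0.5,2],[0,0,0],1],[[0,-0.5,2],[0,0,0],1],[[0,-0.5,2],[0,0,0],1]]'; python3 -c "
from h import *
print(bot.read_state()['moment'])"
```

```text
time_s: 13.88
position: [0.4702, -0.1894, 0.122]
tcp_rot: [[0.048, 0.999, -0.003], [0.999, -0.048, 0.001], [0.001, -0.003, -1.0]]
force: [-8.6, 0.7, 12.7]
opening: 0.18
[0.17370006 1.65165447 0.03494435]
```

```bash
python3 -m jog '[[[0,0,1],[0,0,0],1],[[0,0,2],[0,0,0],1],[[0,0,2],[0,0,0],1],[[0,0,2],[0,0,0],1],[[0,0,2],[0,0,0],1]]'; python3 -c "
from h import *
print(bot.read_state()['moment'])"
```

```text
time_s: 14.3
position: [0.4702, -0.1894, 0.1218]
tcp_rot: [[0.048, 0.999, -0.003], [0.999, -0.048, 0.001], [0.001, -0.003, -1.0]]
force: [-12.9, 3.2, 26.0]
opening: 0.185
[ 0.40302502  2.1008503  -0.01352737]
```

```bash
python3 -m jog '[[[0,0,0],[0,0,0],1],[[0,0,0],[0,0,0],1],[[0,0,0],[0,0,0],1],[[0,0,0],[0,0,0],1],[[0,0,0],[0,0,0],1],[[0,0,0],[0,0,0],1]]'
python3 - <<'E'
from h import *
a=cap('top','top7');b=cap('side','side7')
def shift(n,x0,x1,y0,y1,t):
    f=lambda k:cv2.Canny(cv2.imread(f'pics/{k}.png',0),60,150).astype('f4')
    g=lambda k:cv2.imread(f'pics/{k}.png',0).astype('f4')[y0:y1,x0:x1]
    print(t,n,[np.round(v,2) for v in cv2.phaseCorrelate(g(n[0]),g(n[1]),cv2.createHanningWindow((x1-x0,y1-y0),cv2.CV_32F))])
shift(('top5','top7'),246,326,150,178,'rear grip+edge')
shift(('side5','side7'),195,255,145,205,'rear side')
shift(('side4','side7'),195,255,145,205,'rear side')
A=cv2.resize(a[145:265,225:345],(400,400),interpolation=cv2.INTER_CUBIC)
B=cv2.resize(b[140:230,195:320],(400,288),interpolation=cv2.INTER_CUBIC)
B=cv2.copyMakeBorder(B,0,112,0,0,cv2.BORDER_CONSTANT)
cv2.imwrite('pics/c7.png',np.hstack([A,B])[:,:,::-1])
E
```

```text
time_s: 14.8
position: [0.4702, -0.1893, 0.1217]
tcp_rot: [[0.048, 0.999, -0.003], [0.999, -0.048, 0.001], [0.001, -0.003, -1.0]]
force: [-12.5, 2.3, 25.8]
opening: 0.182
rear grip+edge ('top5', 'top7') [array([ 0.11, -0.02]), np.float64(0.98)]
rear side ('side5', 'side7') [array([-0.11,  0.01]), np.float64(0.92)]
rear side ('side4', 'side7') [array([-0.1 , -0.28]), np.float64(0.9)]
```

View pics/c7.png

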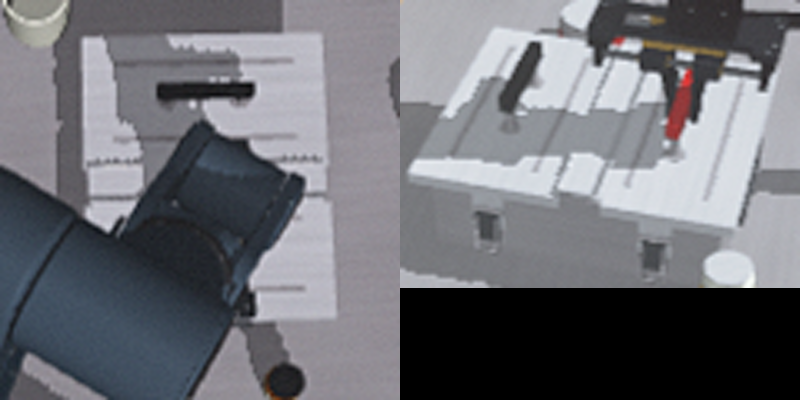

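The tongue is under the lap, the half cover lies flush, and the rear half has not moved measurably. The hold is stable at about 26 N of downward push, so I'm handing in.

```bash
python3 -c "
from rig import bot
print(bot.hand_in()); s=bot.read_state(); print(s['time_s'],s['position'],s['force'],s['opening'])"
```

```text
the job is handed in; nothing more can be done
None
the job is handed in; nothing more can be done
```

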